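# Load a test tile into the stencilling jig

## Robot

A 6-joint arm with a two-finger parallel gripper is mounted at the origin on a cart in front of the work surface, level with it; the furniture and walls round the work are solid. World frame = base frame: x ahead of the robot, y to its left, z up, the work surface at z = 0. Lengths are in m, angles in rad, forces in N, time in s.
With the tool pointing down it reaches from about 0.35 to 0.85 m from the base axis. Payload 8.1 kg.
Tool frame: the origin (TCP) lies on the centre line of the jaws, within the pads' length; the fingertips stand 22 mm ahead of it and the grasp point (between the pads) lies 3 mm ahead of it; z points along the fingers, y is the line along which they close (so a half turn about z gives the same grasp; the last joint's range is limited). The gripper opens to 93 mm and grips with 3 to 60 N. Pads are 15 mm wide; open, the fingers measure 128 mm over their backs; the gripper's body (75 mm by 188 mm) begins 65 mm behind the grasp point.
Start: joints at [1.233, 0.13, 1.488, -0, 1.523, -0.085], TCP at [0.15, 0.581, 0.241] pointing down, gripper open.
Joint ranges: [-2.96, 2.96], [-0.89, 2.26], [0.02, 2.5], [-1.34, 4.48], [0, 2.73], [-2.66, 2.66]. Speed limits (rad/s): [2.39, 2.39, 2.79, 3.14, 3.14, 3.14].

## Interface

Orientations are given as a rotation vector (axis times angle).
In Python, from plant import robot, probe_bus, ticket, read_camera gives the robot as it stands (robot), with the cameras as plain functions, the readings (probe_bus) and the job (ticket).
- The arm moves only by the shell command python3 inch.py 'ROWS' [FORCE]. ROWS is 1 to 20 rows, parted by semicolons, with the numbers parted by commas; each row has 5 numbers: the finger opening in m, then dx, dy, dz in shares of the most that a row can go, 1 being 50 mm, then a turn about the tool's z in normalised numbers (1 is 2 rad); each row shifts and turns the commanded pose from where the row before left it, along the tool's axes as they then stand; what a row does not reach is not made up. A row lasts 1/10 s, in which the tool goes at most 0.05 m and 0.15 rad, less where a joint would pass 70% of its speed; a pose out of reach is approached as far as the arm can. The fingers move at their own pace and stop on an object; FORCE is the grip in N (left out, the last holds). Time passes only in rows, so rows that do not move let the fingers close. It prints the time, the measured TCP pose, the force, the opening and the grip force at its end. Input that does not fit is refused with a message, and nothing moves.
- probe_bus.read_state(): the state, without advancing time (a new reading comes with each control period).
- read_camera(name): name is "side" or "top" or "wrist"; returns a dict with "image" (400x640x3 uint8, red, green, blue), "fx", "fy", "cx", "cy" (pixels), "dist" ([k1, k2, p1, p2, k3] as OpenCV has them; the pictures are not rectified), "R" (3x3) and "t" (3): a world point X has camera coordinates R X + t. Camera axes: x right, y down, z forward; pixel columns grow to the right and rows downward; lengths in m; the calibration is good to about 2 mm. A picture is of the moment at which its call begins. There is no depth.
- ticket.close_job(): hands the job in; it is judged then, once.
The state is a dict: "t": time; "q": joint angles; "dq": joint speeds; "joint_torque": joint torques, N m; "tool_pos": TCP position; "orientation": TCP orientation; "force": force on the tool from outside, world axes, zero at the start; "wrist_torque": the same for the moment, N m; "opening": finger opening in m; "gripper_force": force on a finger pad.
Only numpy, scipy, OpenCV 4.12 (cv2) and the standard library are available. Lean on these libraries where they do the work, as an engineer would, in place of code of your own. Each camera call takes 0.05 s, during which the arm holds its last target. There are 200 camera calls.

## Task

Get the teal-glazed test tile ready for stencilling in the jig: first swing the stencil plate (the one with the black knob) well clear of the pocket, then lay the tile flat on the jig's loading ledge and let go. Push it along the ledge and over the brass lip until it drops fully into the pocket - don't carry it in from above - and swing the stencil plate back over it against its stop. Leave the other tiles, the paint pots and the amber jar where they are.

Things in the scene. Friction and masses are not known exactly. Their poses are not given: they have to be found in the camera images.
- tile_teal: Glaze test tile, off-white, square 50 x 50 mm, 8 mm thick (9 mm with the glaze), with a teal (blue-green) glaze patch on its top; about 45 g, lies flat on the table, glaze up. Origin: centre of its underside; z up, x and y along its edges.
- tile_lilac: Tile of the same size with a lilac glaze patch, lies on the table; to be left alone. Origin: centre of its underside.
- tile_amber: Tile of the same size with an amber-orange glaze patch, lies on the table; to be left alone. Origin: centre of its underside.
- pot_red: Paint pot with a red lid and white body, 62 mm across, 68 mm high, at the right; to be left alone. Origin: centre of its underside.
- pot_teal: Paint pot with a red lid and teal body, 62 mm across, 64 mm high, at the right; to be left alone. Origin: centre of its underside.
- jar_amber: Small jar with an amber-brown body and a pale lid, 43 mm across, 39 mm high, at the right; to be left alone. Origin: centre of its underside.
- tile_jig: Stencilling jig screwed to the table: plywood base 180 x 86 mm, 12 mm thick, aluminium rails, brass lip, swinging steel plate. Origin on the table under the pocket's centre. x: the way a tile is pushed in, from the loading ledge over the lip into the pocket; y: away from the plate's pivot; z up. Ledge (x -135 to -44 mm) and pocket floor both lie 12 mm above the table.
- lip (a point): Middle of the top of the brass lip, 17 mm above the table, 5 mm higher than ledge and pocket floor; axes as the jig's. It lies across the whole way between the rails. In the jig's x: a ramp rises from -44 to -32 mm, the flat top runs to -26 mm and falls straight into the pocket.
- pocket (a point): Centre of the pocket floor, 12 mm above the table; axes as the jig's. Pocket 52.5 mm along x, 53.5 mm along y, shut by 8 mm high side rails and far-end stop (no room for fingers). A tile fully home has its top 8 mm above the floor, 3 mm above the lip. Towards the ledge the rails flare to 65.5 mm apart at the jig's x = -71 mm; behind that the ledge has none.
- ledge (a point): Where the tile's centre goes on the loading ledge, 12 mm above the table, 93 mm before the pocket's centre along the jig's x; axes as the jig's. A tile laid here leaves 24 mm to the foot of the ramp and 17 mm of ledge behind it.
- pivot (a point): Top face of the stencil plate at its upright pivot axis, 25.5 mm above the table, 64 mm to the jig's -y side of the pocket's centre. A hub 25 mm across stands 9 mm above it.
- knob (a point): Middle of the upright black knob on the free end of the stencil plate, 110 mm from the pivot axis, 40.5 mm above the table: 18 mm diameter, 15 mm up to its top, 15 mm down to the plate's top face. Moves with the plate.
- big_jar (a point): Foot, on the table, of the large painted jar on its wooden stand behind the jig: fixed, to be kept clear of. It reaches 130 mm towards the robot, 120 mm away from it, 92 mm to either side of this point, and 225 mm up.
- stencil_plate (a joint): Angle (rad) of the level steel plate, 62 mm square, 3 mm thick, with a flower of holes; underside 10.5 mm above the pocket floor, so it passes only over a tile fully home. 0: shut at its stop, from the pivot across the pocket to the jig's +y. Grows clockwise from above as it opens over the far end; 1.57: along the jig's +x; 1.85: other stop. Stays put; 0.6 N at the knob moves it.

How it is judged:
On the way, in this order (a step that is already met when the one before it is completed fails the run):
1. the stencil plate is swung clear of the pocket (beyond 1.3 rad) (value of joint stencil_plate above 1.3 rad), for 0.2 s.
2. the teal tile lies flat on the loading ledge, let go, within 30 mm along and 12 mm across of its place (x of tile_teal in the frame of ledge between -0.03 and 0.03 m and y of tile_teal in the frame of ledge between -0.012 and 0.012 m and z of tile_teal in the frame of ledge between -0.002 and 0.002 m and angle between tile_teal's own z axis and vertical below 0.05 rad and contact force between the fingers and tile_teal below 0.05 N), for 0.2 s.
3. the teal tile has gone over the lip and lies flat on the pocket floor (x of tile_teal in the frame of pocket between -0.0035 and 0.0035 m and y of tile_teal in the frame of pocket between -0.0035 and 0.0035 m and z of tile_teal in the frame of pocket between -0.002 and 0.0015 m and angle between tile_teal's own z axis and vertical below 0.05 rad), for 0.2 s.
At the end, for the whole second after the job is handed in: The teal tile lies flat on the pocket floor (centre within 3.5 mm of the pocket's along and across, underside within 1.5 mm of the floor), the stencil plate is shut over it (below 0.08 rad), both at rest (all of step 3 and value of joint stencil_plate below 0.08 rad and linear speed of tile_teal below 0.01 m/s and velocity of joint stencil_plate between -0.05 and 0.05 rad/s); the robot touches nothing.
It fails at once if the teal tile is carried in from above (its centre over the pocket, its underside more than 15 mm above the pocket floor) (horizontal distance between tile_teal and pocket below 0.03 m and z of tile_teal in the frame of pocket above 0.015 m).
It fails at once if another tile, a paint pot or the amber jar is shifted by more than 15 mm (distance of any of tile_lilac, tile_amber, pot_red, pot_teal, jar_amber from where it was at the start of the episode above 0.015 m).
It fails at once if the tile is jammed against the stencil plate (more than 10 N) (contact force between tile_teal and stencil_plate above 10 N).
It also fails if it takes over 67 s, if anything falls off the work surface, if the arm or the gripper's body presses on something with over 40 N, if the wrist force passes 120 N, or if a joint passes its speed limit or range.

## Working session

There is one attempt and no reset: what is moved stays moved. The work goes in short steps, Python scripts to look and compute and a shell command to move; the robot and the scene stay as the last step left them, time stands still between calls to the robot, and variables do not carry over. Pictures are saved under pics/ and viewed, at most 12 in all, crops included, and the job is handed in when it is done.

```bash
ls; mkdir -p pics; cat > h.py <<'E'
import numpy as np, cv2
from plant import robot, probe_bus, ticket, read_camera
from scipy.spatial.transform import Rotation as Ro
def cam(n,save=None):
    c=read_camera(n)
    if save: cv2.imwrite('pics/'+save,c['image'][:,:,::-1])
    c['K']=np.array([[c['fx'],0,c['cx']],[0,c['fy'],c['cy']],[0,0,1.]]);c['dist']=np.array(c['dist'],float)
    c['R']=np.array(c['R']);c['t']=np.array(c['t']);return c
def ray(c,p):
    u=cv2.undistortPoints(np.array(p,float).reshape(-1,1,2),c['K'],c['dist']).reshape(-1,2)
    d=np.c_[u,np.ones(len(u))]@c['R']; return -c['R'].T@c['t'],d
def plane(c,p,z):
    o,d=ray(c,p); return o+d*((z-o[2])/d[:,2])[:,None]
def tri(c1,p1,c2,p2):
    o1,d1=ray(c1,p1);o2,d2=ray(c2,p2);out=[]
    for a,b in zip(d1,d2):
        s=np.linalg.lstsq(np.c_[a,-b],o2-o1,rcond=None)[0];A=o1+a*s[0];B=o2+b*s[1];out.append(np.r_[(A+B)/2,np.linalg.norm(A-B)])
    return np.array(out)
def proj(c,X):
    return cv2.projectPoints(np.array(X,float).reshape(-1,1,3),cv2.Rodrigues(c['R'])[0],c['t'],c['K'],c['dist'])[0].reshape(-1,2)
def tool():
    s=probe_bus.read_state(); return np.array(s['tool_pos']),Ro.from_rotvec(s['orientation']).as_matrix()
E
python3 - <<'E'
from h import *
import json
ims=[]
for n in('top','side','wrist'):
    c=cam(n,n+'0.png');print(n,(-c['R'].T@c['t']).round(3),c['fx'])
p,R=tool();print(p,R.round(3))
E
```

```text
inch.py
pics
plant.py
top [ 0.308 -0.065  1.463] 511.2273177534046
side [ 0.296 -0.942  0.463] 435.0621890097827
wrist [0.077 0.6   0.384] 341.0495528167393
[0.14992434 0.58055677 0.23984386] [[-0.968  0.25  -0.   ]
 [ 0.25   0.968 -0.001]
 [ 0.    -0.001 -1.   ]]
```

View pics/top0.png

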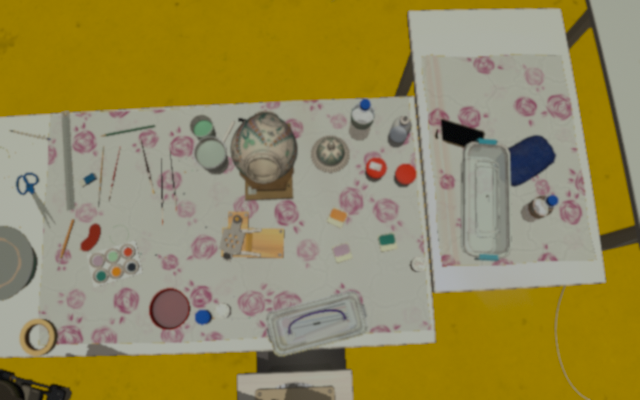

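View pics/side0.png

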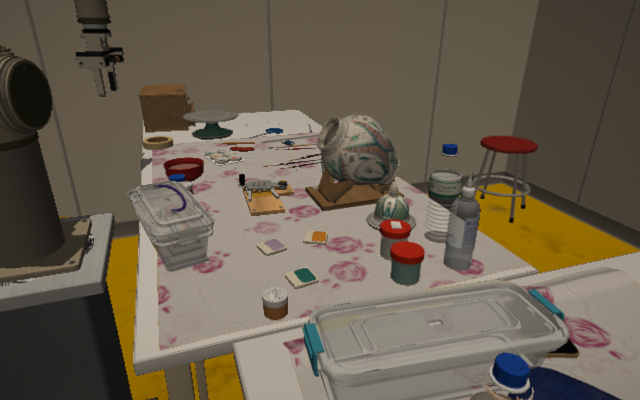

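The top view shows the jig around (250,240) with its ledge to the right, the hub at (237,218) and the black knob at (227,256). The teal tile is at (387,241), lilac at (342,252), amber at (338,215), and the big jar at (265,155). The side view confirms this: teal tile at (301,277), knob at (242,180).

```bash
python3 - <<'E'
from h import *
c=cam('top')
print(plane(c,[[227,256],[237,218],[284,244],[250,240],[387,241],[342,252],[338,215],[265,155]],0.015).round(3))
i=cv2.resize(c['image'][195:275,205:415],None,fx=3.8,fy=3.8,interpolation=cv2.INTER_CUBIC);cv2.imwrite('pics/topc.png',i[:,:,::-1])
w=cam('wrist');print((w['R']@tool()[1]).round(3),'optical axis',w['R'][2].round(3), w['R']@tool()[0]+w['t'])
for n in ('top','side'):
    c=cam(n);h=cv2.cvtColor(c['image'],cv2.COLOR_RGB2HSV)
    m=cv2.inRange(h,(75,90,40),(100,255,200));k,l,s,ce=cv2.connectedComponentsWithStats(m)
    for a,b in zip(s[1:],ce[1:]):
        if a[4]>25:print(n,a,b.round(1),plane(c,[b],.009).round(3))
E
```

```text
[[ 0.477  0.179  0.015]
 [ 0.586  0.149  0.015]
 [ 0.505  0.016  0.015]
 [ 0.52   0.113  0.015]
 [ 0.5   -0.279  0.015]
 [ 0.475 -0.148  0.015]
 [ 0.582 -0.143  0.015]
 [ 0.772  0.064  0.015]]
[[-0.     1.    -0.   ]
 [-0.963 -0.    -0.271]
 [-0.271  0.     0.963]] optical axis [ 0.262 -0.068 -0.963] [-0.00072809  0.03425523  0.15920618]
top [476 137  20   7  84] [485.3 140.8] [[ 0.792 -0.6    0.009]]
top [ 85 175  10   8  48] [ 89.5 178.1] [[0.728 0.594 0.009]]
top [380 235  14   9 106] [386.6 239.1] [[ 0.507 -0.279  0.009]]
top [480 255  17   5  62] [488.2 256.9] [[ 0.442 -0.569  0.009]]
top [ 97 272   8   8  49] [100.7 275.7] [[0.435 0.548 0.009]]
side [295 269  20  13 182] [304.5 274.9] [[ 0.506 -0.283  0.009]]
side [528 289  36  31 253] [546.5 303.2] [[ 0.867 -0.497  0.009]]
side [303 324  21  52 535] [312.5 344.2] [[ 0.461 -0.462  0.009]]
```

View pics/topc.png

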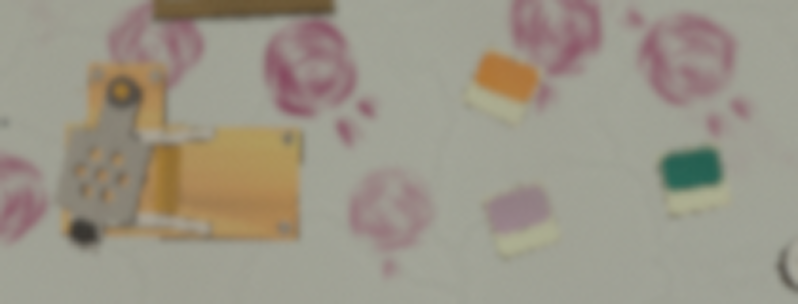

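The enlarged top view shows the hub at crop (123,91) and the knob at (84,232), so the plate is already open by about 0.27 rad. The ledge end is at x≈300, running towards world -y. The teal tile is at (694,181), slightly rotated. I'm moving the wrist camera over the jig.

Careful with the scale: shifts go in shares of 50 mm and turns go in shares of 2 rad. That gives: -0.03 m is -0.6, -0.024 m is -0.48.

```bash
python3 inch.py '0.06,-0.6,-0.48,0,0;0.06,-0.6,-0.48,0,0;0.06,-0.6,-0.48,0,0;0.06,-0.6,-0.48,0,0;0.06,-0.6,-0.48,0,0;0.06,-0.6,-0.48,0,0;0.06,-0.6,-0.48,0,0;0.06,-0.6,-0.48,0,0;0.06,-0.6,-0.48,0,0;0.06,-0.6,-0.48,0,0;0.06,-0.6,-0.48,0,0;0.06,-0.6,-0.48,0,0;0.06,-0.6,-0.48,0,0;0.06,-0.6,-0.48,0,0;0.06,0,0,0,0'
python3 - <<'E'
from h import *
c=cam('wrist','w1.png');p,R=tool();print(p,R.round(3))
E
```

```text
t: 1.85
tool_pos: [0.4746, 0.1472, 0.2406]
orientation: [0.403, 3.115, -0.002]
force: [-1.0, 0.2, 0.5]
opening: 0.0604
gripper_force: 0.0
[0.47348725 0.14891105 0.24054932] [[-0.967  0.254 -0.   ]
 [ 0.254  0.967 -0.   ]
 [ 0.    -0.    -1.   ]]
```

View pics/w1.png

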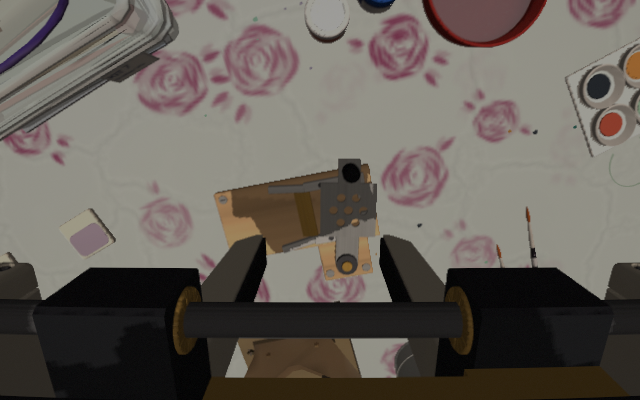

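The wrist view shows the jig with the ledge at left: end corner (215,193), screw (223,199), brass lip (305,214). The knob top is at (350,172) and the hub screw at (347,266). I'll take a second viewpoint and triangulate.

Scaled: -0.03 m is -0.6, -0.02 m is -0.4.

```bash
python3 inch.py '0.06,0.6,-0.6,0,0;0.06,0.6,-0.6,0,0;0.06,0.4,-0.4,0,0;0.06,0,0,0,0;0.06,0,0,0,0'
python3 - <<'E'
from h import *
import pickle
c=cam('wrist','w2.png');p,R=tool();print(p)
pickle.dump(c,open('c2.pkl','wb'))
s=probe_bus.read_state()
# w1 camera: same mount
a=cv2.imread('pics/w1.png')[140:290,200:400]
# predicted place of jig in w2
pr=proj(c,[[.477,.179,.03],[.586,.149,.03],[.505,.016,.015]]);print(pr)
x,y=(pr.mean(0)-[100,75]).astype(int);x=max(x,0);y=max(y,0);print('crop2',x,y)
b=c['image'][y:y+150,x:x+200,::-1]
cv2.imwrite('pics/crop.png',np.vstack([cv2.resize(q,(800,600)[:2],interpolation=cv2.INTER_CUBIC)[:, :] for q in (b,)]))
cv2.imwrite('pics/crop1.png',cv2.resize(a,(800,600),interpolation=cv2.INTER_CUBIC))
E
```

```text
t: 2.4
tool_pos: [0.3751, 0.0939, 0.2411]
orientation: [0.395, 3.115, 0.001]
force: [0.9, -0.4, 1.3]
opening: 0.0596
gripper_force: 0.0
[0.37552232 0.09394894 0.24105925]
[[417.1781404  244.32495392]
 [408.33494762 329.67275439]
 [286.56177257 290.82427377]]
crop2 270 213
```

View pics/crop.png

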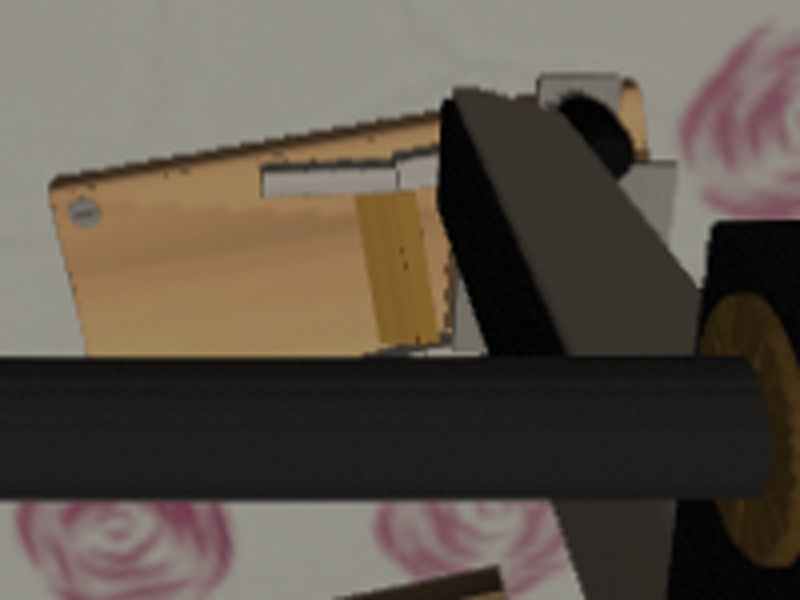

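View pics/crop1.png

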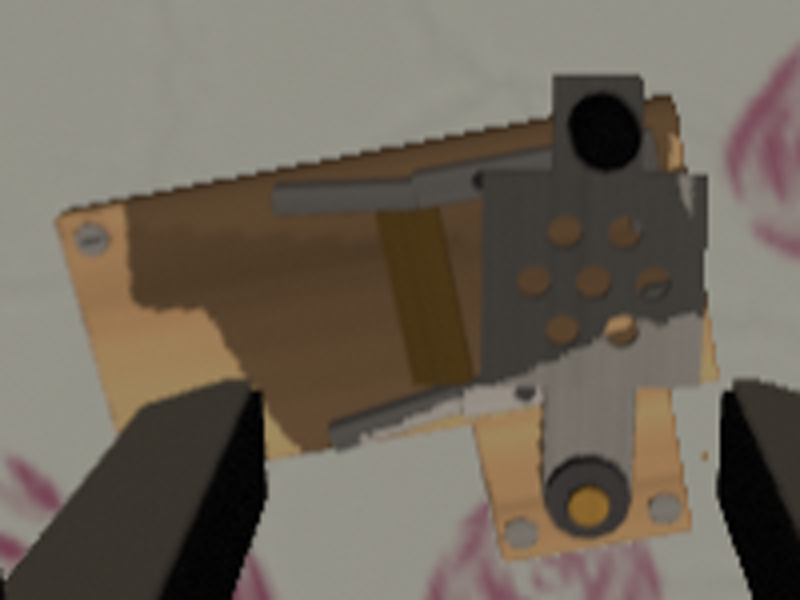

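Scaled: -0.03 m is -0.6, -0.023 m is -0.46.

```bash
python3 inch.py '0.09,-0.6,0.6,0,0;0.09,-0.6,0.6,0,0;0.09,-0.46,0.36,0,0;0.09,0,0,0,0;0.09,0,0,0,0'
python3 - <<'E'
from h import *
import pickle
pickle.dump(cam('wrist','a.png'),open('a.pkl','wb'))
E
python3 inch.py '0.09,-0.6,-0.2,0,0;0.09,-0.52,-0.12,0,0;0.09,0,0,0,0;0.09,0,0,0,0'
python3 - <<'E'
from h import *
import pickle
b=cam('wrist','b.png');pickle.dump(b,open('b.pkl','wb'));a=pickle.load(open('a.pkl','rb'));side=cam('side');pickle.dump(side,open('s.pkl','wb'))
pr=proj(a,[[.477,.179,.03],[.586,.149,.03],[.505,.016,.015]]);print(pr,proj(b,[[.477,.179,.03],[.586,.149,.03],[.505,.016,.015]]))
o=[]
for c in(a,b):
    m=proj(c,[[.53,.1,.015]])[0].astype(int);x,y=m-[100,75];print(x,y);o.append(cv2.resize(c['image'][y:y+150,x:x+200,::-1],(396,297),interpolation=cv2.INTER_CUBIC))
cv2.imwrite('pics/ab.png',np.vstack(o))
E
```

```text
t: 2.95
tool_pos: [0.4751, 0.1487, 0.2396]
orientation: [-0.394, -3.114, 0.001]
force: [-0.5, 0.1, -0.2]
opening: 0.0893
gripper_force: 0.0
t: 3.4
tool_pos: [0.5247, 0.1181, 0.2408]
orientation: [-0.398, -3.116, -0.0]
force: [-0.5, -0.9, 0.2]
opening: 0.0903
gripper_force: 0.0
[[350.18895609 172.89030554]
 [346.34680399 270.00386283]
 [217.1373837  228.12466821]] [[367.85687631 118.3606954 ]
 [362.77298916 223.36618003]
 [228.45239525 180.63810254]]
192 155
207 108
```

View pics/ab.png

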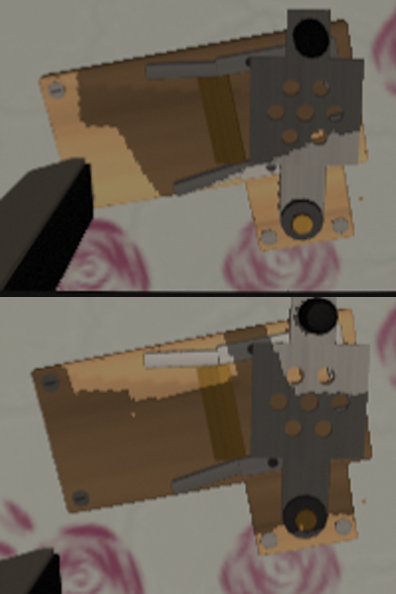

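Both crops show knob, hub, flange screws, ledge screw and base corners. In a, the knob is at crop (311,38), the hub screw (302,224) and the ledge screw (56,90). In b, they are at (318,19), (305,223) and (50,86).

```bash
cat > m.py <<'E'
from h import *
import pickle
a=pickle.load(open('a.pkl','rb'));b=pickle.load(open('b.pkl','rb'))
pa=np.array([[311,38],[302,224],[268,237],[340,225],[56,90],[40,77]])/1.98+[192,155]
pb=np.array([[318,19],[305,223],[268,244],[343,230],[50,86],[33,74]])/1.98+[207,108]
def dark(c,p):
    g=cv2.cvtColor(c['image'],cv2.COLOR_RGB2GRAY);x,y=p.astype(int);r=13
    m=(g[y-r:y+r,x-r:x+r]<28).astype(np.uint8);k,l,s,ce=cv2.connectedComponentsWithStats(m);j=1+s[1:,4].argmax();print(s[j],ce[j]+[x-r,y-r],p);return ce[j]+[x-r,y-r]
pa[0]=dark(a,pa[0]);pb[0]=dark(b,pb[0])
for n,t in zip(['knob','hub','s1','s2','ls','corner'],tri(a,pa,b,pb)):print(n,t.round(4))
zs=[.0555,.0345,.012,.012,.012,.012]
for c,p in((a,pa),(b,pb)):
    print(np.array([plane(c,[q],z)[0] for q,z in zip(p,zs)]).round(4))
qb=np.array([[80,201],[72,216],[33,74]])/1.98+[207,108];print('ledge far screw/corner',plane(b,qb,.012).round(4))
E
python3 m.py
```

```text
[  4   4  18  19 281] [348.48754448 173.97864769] [349.07070707 174.19191919]
[  4   4  19  19 278] [366.9676259 117.0323741] [367.60606061 117.5959596 ]
knob [4.744e-01 1.766e-01 4.530e-02 1.000e-04]
hub [5.806e-01 1.478e-01 3.490e-02 1.000e-04]
s1 [5.974e-01 1.241e-01 9.000e-03 3.000e-04]
s2 [5.985e-01 1.688e-01 1.280e-02 3.000e-04]
ls [4.753e-01 2.910e-02 1.080e-02 4.000e-04]
corner [4.669e-01 1.980e-02 3.500e-03 4.000e-04]
[[0.4722 0.1764 0.0555]
 [0.5809 0.1478 0.0345]
 [0.5957 0.1243 0.012 ]
 [0.5988 0.1687 0.012 ]
 [0.475  0.0293 0.012 ]
 [0.4654 0.0229 0.012 ]]
[[0.4738 0.1755 0.0555]
 [0.5807 0.1477 0.0345]
 [0.5963 0.1243 0.012 ]
 [0.5989 0.169  0.012 ]
 [0.4754 0.0296 0.012 ]
 [0.4667 0.0226 0.012 ]]
ledge far screw/corner [[0.5431 0.0252 0.012 ]
 [0.5507 0.0178 0.012 ]
 [0.4667 0.0226 0.012 ]]
```

Heights agree with the text: hub 34.9 mm, screws 9–13 mm. The pivot–knob distance is 111 mm. The pivot is at (0.581,0.148), jig x is (0.061,0.998), and the plate stands at about 0.2 rad. I'm going to the knob.

Scaled: 0.04 m is 0.8, 0.03 m is 0.6.

```bash
python3 inch.py '0.05,0.4,0.27,0,0;0.05,0.4,0.27,0,0;0.05,0.4,0.27,0,0;0.05,0.08,0.052,0.4,0;0.05,0,0,0.8,0;0.05,0,0,0.8,0;0.05,0,0,0.8,0;0.05,0,0,0.6,0;0.05,0,0,0,0;0.05,0,0,0,0' 5; python3 -c "
from h import *
for i in range(1):
  p,R=tool();print(p,R.T@(np.array([.4737,.176,.053])-p))"
```

```text
t: 4.5
tool_pos: [0.4735, 0.1764, 0.0713]
orientation: [-0.395, -3.116, 0.0]
force: [0.6, 0.1, 1.5]
opening: 0.05
gripper_force: 0.0
[0.47350223 0.17642385 0.07128106] [-0.00030807 -0.00035666  0.01828097]
```

Scaled: 0.018 m is 0.36.

```bash
python3 inch.py '0.05,0,0,0.36,0;0.012,0,0,0,0;0.012,0,0,0,0;0.012,0,0,0,0;0.012,0,0,0,0;0.012,0,0,0,0' 5
python3 inch.py '0.012,-0.002,0.11,0,0.025;0.012,-0.01,0.22,0,0.05;0.012,-0.01,0.22,0,0.05;0.012,-0.01,0.22,0,0.05;0.012,-0.01,0.22,0,0.05;0.012,-0.01,0.22,0,0.05;0.012,0,0,0,0'
```

```text
t: 5.1
tool_pos: [0.4748, 0.1763, 0.0536]
orientation: [0.396, 3.115, 0.001]
force: [-1.1, -0.1, 2.6]
opening: 0.0176
gripper_force: 5.0
t: 5.8
tool_pos: [0.5059, 0.2282, 0.0536]
orientation: [1.231, 2.887, 0.002]
force: [2.9, -3.5, 4.0]
opening: 0.0178
gripper_force: 5.0
```

Scaled: 0.011 m is 0.22, -0.0005 m is -0.01, 0.1 rad is 0.05.

```bash
python3 inch.py '0.012,-0.01,0.22,0,0.05;0.012,-0.01,0.22,0,0.05;0.012,-0.01,0.22,0,0.05;0.012,-0.01,0.22,0,0.05;0.012,-0.01,0.22,0,0.05;0.012,-0.01,0.22,0,0.05;0.012,-0.01,0.22,0,0.05;0.012,-0.01,0.22,0,0.05;0.012,0,0,0,0;0.012,0,0,0,0'
python3 -c "
from h import *
p,R=tool();v=p[:2]-[.5807,.1478];jx=np.array([.061,.998]);jy=np.array([-.998,.061]);print(np.linalg.norm(v),np.arctan2(v@jx,v@jy),R.round(3))"
```

```text
t: 6.8
tool_pos: [0.5842, 0.2585, 0.0531]
orientation: [2.253, 2.189, -0.0]
force: [0.6, -4.5, 5.1]
opening: 0.0178
gripper_force: 5.0
0.11070590400589825 1.5411240965332769 [[ 0.029  1.     0.   ]
 [ 1.    -0.029 -0.001]
 [-0.001  0.    -1.   ]]
```

The plate is at 1.54 rad. I'm releasing it, lifting, keeping clear of the jar, and moving to look at the teal tile.

```bash
python3 inch.py '0.06,0,0,0,0;0.06,0,0,0,0;0.06,0,0,0,0;0.06,0,0,-0.8,0;0.06,0,-0.4,-0.9,0;0.06,0,-0.64,-0.7,0;0.09,-0.4,-0.64,-0.6,0;0.09,-0.8,0,0,0;0.09,-0.9,0,0,0;0.09,-0.9,0,0,0;0.09,-0.9,0,0,0;0.09,-0.9,0,0,0;0.09,-0.9,0,0,0;0.09,-0.9,0,0,0;0.09,-0.9,0,0,0;0.09,-0.9,0,0,0;0.09,-0.8,0,0,0;0.09,-0.36,0,0,0;0.09,0,0,0,0;0.09,0,0,0,0'
cat > t.py <<'E'
from h import *
import pickle,sys
n=sys.argv[1]
c=cam('wrist','t%s.png'%n);pickle.dump(c,open('t%s.pkl'%n,'wb'))
h=cv2.cvtColor(c['image'],cv2.COLOR_RGB2HSV);m=cv2.inRange(h,(75,90,20),(100,255,220))
k,l,s,ce=cv2.connectedComponentsWithStats(m)
for i in range(1,k):
    if s[i,4]>300:
        r=cv2.minAreaRect(np.argwhere(l==i)[:,::-1].astype(np.float32));P=plane(c,cv2.boxPoints(r),.009);print(s[i],ce[i].round(1),P.round(4),plane(c,[ce[i]],.009).round(4),np.linalg.norm(np.diff(P,axis=0),axis=1))
p,R=tool();print(p)
E
python3 t.py 1
```

```text
t: 8.8
tool_pos: [0.4844, -0.2154, 0.2023]
orientation: [-2.256, -2.185, -0.001]
force: [0.2, 0.4, -0.1]
opening: 0.0903
gripper_force: 0.0
[ 331  219   31   40 1018] [345.9 238.6] [[ 0.4897 -0.2585  0.009 ]
 [ 0.518  -0.2552  0.009 ]
 [ 0.5236 -0.2989  0.009 ]
 [ 0.4944 -0.3025  0.009 ]] [[ 0.5065 -0.2783  0.009 ]] [0.02850814 0.0440954  0.02947572]
[ 0.48458268 -0.21489558  0.20240474]
```

Scaled: -0.03 m is -0.6, 0.005 m is 0.1.

```bash
python3 inch.py '0.09,-0.6,0.1,0,0;0.09,-0.6,0.1,0,0;0.09,0,0,0,0;0.09,0,0,0,0'
python3 t.py 2; python3 - <<'E'
import cv2,numpy as np
o=[]
for n,(x,y) in (('1',(346,239)),('2',(346,185))):
    i=cv2.imread(f'pics/t{n}.png')[y-45:y+45,x-45:x+45];o.append(cv2.resize(i,(396,396),interpolation=cv2.INTER_CUBIC))
cv2.imwrite('pics/tt.png',np.hstack(o))
E
```

```text
t: 9.25
tool_pos: [0.4929, -0.275, 0.2024]
orientation: [-2.255, -2.186, -0.001]
force: [-0.2, 0.2, -0.4]
opening: 0.09
gripper_force: 0.0
[ 321  163   32   44 1161] [336.7 184.3] [[ 0.4895 -0.2584  0.009 ]
 [ 0.5179 -0.2552  0.009 ]
 [ 0.5236 -0.2991  0.009 ]
 [ 0.4943 -0.3025  0.009 ]] [[ 0.5063 -0.2784  0.009 ]] [0.02851881 0.04422997 0.02949665]
[ 0.49287083 -0.27465843  0.2024464 ]
```

View pics/tt.png

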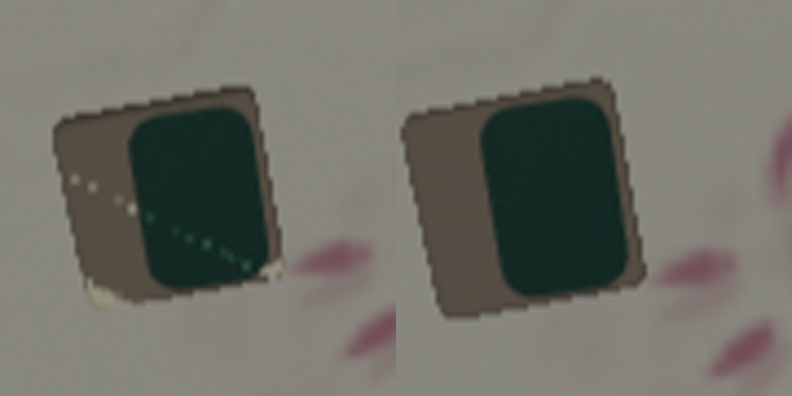

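The crops show the whole tile. In the right one its corners are at (7,115), (212,82), (249,283), (49,318) relative to that crop, with the glaze towards world +x.

```bash
python3 - <<'E'
from h import *
import pickle
a=pickle.load(open('t1.pkl','rb'));b=pickle.load(open('t2.pkl','rb'))
print('glaze',tri(a,[[345.9,238.6]],b,[[336.7,184.3]]).round(4))
P=plane(b,np.array([[7,115],[212,82],[249,283],[49,318]])/4.4+[301,140],.008);print(P.round(4),P.mean(0).round(4),np.linalg.norm(P-np.roll(P,1,0),axis=1))
e=(P[1]-P[0]+P[2]-P[3]);print('yaw of x edge',np.arctan2(e[1],e[0]))
p,R=tool();print(R.round(3));g=P.mean(0);g[2]=.0255
print(R.T@(g-p))
E
```

```text
glaze [[ 0.5064 -0.2785  0.0086  0.    ]]
[[ 0.4726 -0.2588  0.008 ]
 [ 0.5194 -0.2527  0.008 ]
 [ 0.5276 -0.3006  0.008 ]
 [ 0.4802 -0.3077  0.008 ]] [ 0.4999 -0.28    0.008 ] [0.04949869 0.04725414 0.04855295 0.04794034]
yaw of x edge 0.1397494547720778
[[ 0.031  1.    -0.   ]
 [ 1.    -0.031  0.001]
 [ 0.001 -0.    -1.   ]]
[-0.00523634  0.00729708  0.1769394 ]
```

Scaled: 0.04 m is 0.8, 0.02 m is 0.4, -0.08 rad is -0.04.

```bash
python3 inch.py '0.09,-0.104,0.146,0.4,-0.04;0.09,0,0,0.8,-0.04;0.09,0,0,0.8,0;0.09,0,0,0.6,0;0.09,0,0,0.4,0;0.09,0,0,0,0' 12
python3 - <<'E'
from h import *
p,R=tool();print(R.T@(np.array([.4999,-.28,.0245])-p),R.round(3))
c=cam('top');print(plane(c,[[269,199.7],[246,199],[292,198]],.02).round(3))
E
```

```text
t: 9.9
tool_pos: [0.4976, -0.2783, 0.049]
orientation: [-2.068, -2.356, 0.001]
force: [-0.7, -0.4, -0.4]
opening: 0.09
gripper_force: 0.0
[-0.00211626  0.0021835   0.02448676] [[-0.129  0.992 -0.005]
 [ 0.992  0.129  0.004]
 [ 0.005 -0.005 -1.   ]]
[[ 0.635  0.055  0.02 ]
 [ 0.64   0.122  0.02 ]
 [ 0.637 -0.012  0.02 ]]
```

Scaled: 0.015 m is 0.3, -0.002 m is -0.04.

```bash
python3 inch.py '0.09,-0.04,0.04,0.3,0;0.09,0,0,0.19,0;0.045,0,0,0,0;0.045,0,0,0,0;0.045,0,0,0,0;0.045,0,0,0,0;0.045,0,0,0,0;0.045,0,0,0,0' 12
```

```text
t: 10.75
tool_pos: [0.5022, -0.2835, 0.0285]
orientation: [2.075, 2.359, 0.0]
force: [-1.2, -0.0, 2.2]
opening: 0.0494
gripper_force: 12.0
```

```bash
for i in 1 2; do python3 inch.py '0.045,0,0,0,0' | grep -E "tool_pos|force"; done
python3 - <<'E'
from h import *
for i in range(3):
    c=cam('wrist');print(tool()[0],probe_bus.read_state()['force'])
E
```

```text
tool_pos: [0.5022, -0.2835, 0.0285]
force: [-0.1, 1.2, 2.2]
gripper_force: 12.0
tool_pos: [0.5022, -0.2835, 0.0285]
force: [-0.6, -0.4, 2.4]
gripper_force: 12.0
[ 0.5022185  -0.28350175  0.02846151] [-0.6955476  -0.90972768  2.70390138]
[ 0.50223198 -0.28349463  0.02844814] [-1.11003672 -0.32961252  3.86632065]
[ 0.50224223 -0.28351862  0.02843859] [-1.79235975 -0.5309795   4.34238306]
```

The TCP settled 4 mm higher than intended because I had read it mid-motion, so the grip is too shallow. I'm regripping lower.

Scaled: 0.0045 m is 0.09, 0.0037 m is 0.074.

```bash
python3 inch.py '0.07,0,0,0,0;0.07,0,0,0,0;0.07,0.074,0,0.09,0;0.07,0,0,0,0;0.07,0,0,0,0;0.045,0,0,0,0;0.045,0,0,0,0;0.045,0,0,0,0;0.045,0,0,0,0' 15
python3 inch.py '0.045,0,0,-0.4,0;0.045,0,0,-0.6,0;0.045,0,0,-0.6,0;0.045,0,0,0,0;0.045,0,0,0,0;0.045,0,0,0,0' 
python3 - <<'E'
from h import *
p,R=tool();jx=np.array([.061,.998,0]);P=np.array([.5168,.1525,.012]);L=P-.093*jx;L[2]=p[2]
print(L,R.T@(L-p),np.arctan2(R[1,1],R[0,1]))
E
```

```text
t: 12.0
tool_pos: [0.5017, -0.2797, 0.0238]
orientation: [2.075, 2.359, 0.0]
force: [-0.6, -0.1, 0.6]
opening: 0.0495
gripper_force: 14.9
t: 12.6
tool_pos: [0.5008, -0.2792, 0.1023]
orientation: [-2.074, -2.357, 0.0]
force: [-0.6, 0.1, 0.2]
opening: 0.0497
gripper_force: 14.9
[0.511127  0.059686  0.1022794] [0.33476115 0.05345743 0.00037348] 0.12797874116228156
```

Scaled: 0.04 m is 0.8, 0.035 m is 0.7, 0.095 rad is 0.0475.

```bash
python3 inch.py '0.045,0.4,0.06,0,0;0.045,0.7,0.116,0,0;0.045,0.8,0.124,0,0;0.045,0.8,0.124,0,0;0.045,0.8,0.124,0,0;0.045,0.8,0.124,0,0;0.045,0.8,0.124,0,0;0.045,0.8,0.124,0,0;0.045,0.6,0.1,0,0.0475;0.045,0.2,0.048,0,0.0475;0.045,0,0,0,0;0.045,0,0,0,0;0.045,0,0,0,0;0.045,0,0,0,0' 
cat > j.py <<'E'
from h import *
p,R=tool();jx=np.array([.061,.998,0]);jy=np.array([-.998,.061,0]);P=np.array([.5168,.1525,.0])
print('jig xyz',((p-P)@jx).round(4),((p-P)@jy).round(4),p[2].round(4),'yaw err',np.arctan2(R[1,1],R[0,1])+.061, 'tip',(p[2]-.022).round(4))
E
python3 j.py
```

```text
t: 14.0
tool_pos: [0.5126, 0.0583, 0.1033]
orientation: [-2.289, -2.151, 0.001]
force: [-0.3, -0.5, -1.3]
opening: 0.0499
gripper_force: 14.9
jig xyz -0.0943 -0.0015 0.1033 yaw err -0.0010703708617526148 tip 0.0813
```

Scaled: 0.03 m is 0.6, -0.0015 m is -0.03.

```bash
python3 inch.py '0.045,0,-0.03,0.4,0;0.045,0,0,0.6,0;0.045,0,0,0.25,0;0.045,0,0,0.06,0;0.045,0,0,0,0;0.045,0,0,0,0;0.045,0,0,0,0';python3 j.py
```

```text
t: 14.7
tool_pos: [0.5124, 0.0593, 0.0396]
orientation: [2.288, 2.151, 0.003]
force: [0.1, -0.3, -0.1]
opening: 0.0502
gripper_force: 14.9
jig xyz -0.0932 -0.0013 0.0396 yaw err -0.0009408877703760976 tip 0.0176
```

Scaled: 0.002 m is 0.04, 0.0015 m is 0.03.

```bash
python3 inch.py '0.045,0,0,0.04,0;0.045,0,0,0.03,0;0.045,0,0,0,0;0.045,0,0,0,0;0.045,0,0,0,0';python3 j.py
```

```text
t: 15.2
tool_pos: [0.5119, 0.0594, 0.0355]
orientation: [2.288, 2.151, 0.001]
force: [-1.2, -1.2, 4.8]
opening: 0.0498
gripper_force: 15.0
jig xyz -0.0932 -0.0008 0.0355 yaw err -0.000847085532656229 tip 0.0135
```

Scaled: -0.04 m is -0.8, -0.025 m is -0.5.

```bash
python3 inch.py '0.066,0,0,0,0;0.066,0,0,0,0;0.066,0,0,0,0;0.066,0,0,0,0;0.066,0,0,-0.4,0;0.066,0,0,-0.8,0;0.066,0,0,-0.8,0;0.066,0,0,-0.8,0;0.06,0,0,-0.5,0;0.06,0,0,0,0;0.06,0,0,0,0;0.06,0,0,0,0';python3 j.py
python3 - <<'E'
from h import *
import pickle
c=cam('wrist','l.png');pickle.dump(c,open('l.pkl','wb'));cv2.imwrite('pics/lc.png',cv2.resize(c['image'][100:300,220:520,::-1],(798,532),interpolation=cv2.INTER_CUBIC))
h=cv2.cvtColor(c['image'],cv2.COLOR_RGB2HSV);m=cv2.inRange(h,(75,90,20),(100,255,220))
k,l,s,ce=cv2.connectedComponentsWithStats(m);i=1+s[1:,4].argmax();print(s[i])
r=cv2.minAreaRect(np.argwhere(l==i)[:,::-1].astype(np.float32));P=plane(c,cv2.boxPoints(r),.021)
jx=np.array([.061,.998,0]);jy=np.array([-.998,.061,0]);P0=np.array([.5168,.1525,.0])
print(np.c_[(P-P0)@jx,(P-P0)@jy].round(4))
E
```

```text
t: 16.4
tool_pos: [0.5103, 0.0593, 0.1979]
orientation: [-2.288, -2.15, 0.003]
force: [0.5, 0.3, -0.5]
opening: 0.0602
gripper_force: 0.0
jig xyz -0.0934 0.0008 0.1979 yaw err -0.0010038537730486935 tip 0.1759
[ 317  163   31   45 1287]
[[-0.0719  0.0073]
 [-0.0719 -0.0212]
 [-0.1156 -0.022 ]
 [-0.1156  0.0075]]
```

View pics/lc.png

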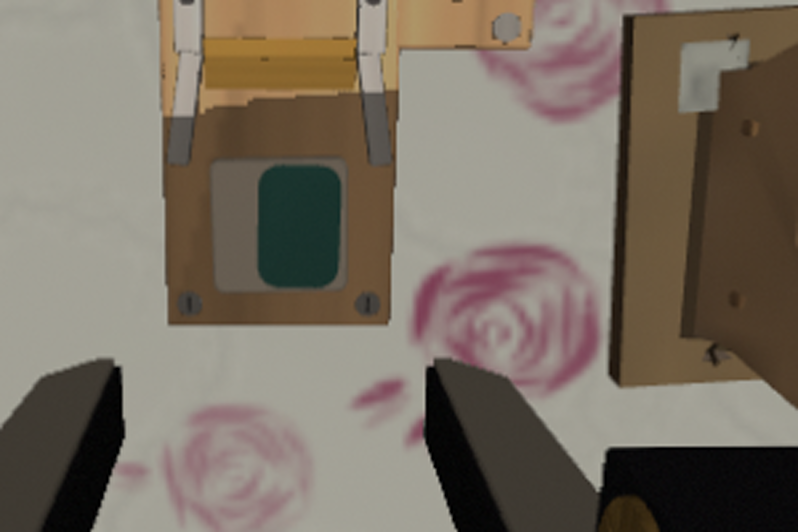

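The tile lies flat on the ledge, crop (211–347, 157–292), centred between the rails. The lip spans rows 38–88. I'll check the lip position against my jig frame.

```bash
python3 - <<'E'
from h import *
import pickle
c=pickle.load(open('l.pkl','rb'))
jx=np.array([.061,.998,0]);jy=np.array([-.998,.061,0]);P0=np.array([.5168,.1525,.0])
for q,z in (([280,38],.017),([280,88],.012),([213,38],.0145),([190,164],.02),([367,164],.02),([280,324],.012),([212,158],.02),([345,158],.02),([215,292],.02),([345,292],.02),([168,324],.012),([389,323],.012)):
    X=plane(c,[np.array(q)/2.66+[220,100]],z)[0]-P0;print(q,(X@jx).round(4),(X@jy).round(4))
E
```

```text
[280, 38] -0.027 -0.0006
[280, 88] -0.0446 -0.0006
[213, 38] -0.027 0.023
[190, 164] -0.0708 0.0316
[367, 164] -0.0708 -0.0317
[280, 324] -0.1342 -0.0007
[212, 158] -0.0686 0.0237
[345, 158] -0.0687 -0.0238
[215, 292] -0.1188 0.0235
[345, 292] -0.1188 -0.0248
[168, 324] -0.1342 0.0425
[389, 323] -0.1339 -0.0427
```

Scaled: 0.045 m is 0.9, 0.001 m is 0.02.

```bash
python3 inch.py '0.008,-0.4,0.02,0,0;0.008,-0.44,0,0,0;0.008,0,0,0.6,0;0.008,0,0,0.9,0;0.008,0,0,0.8,0;0.008,0,0,0.6,0;0.008,0,0,0.31,0;0.008,0,0,0,0;0.008,0,0,0,0;0.008,0,0,0,0';python3 j.py
```

```text
t: 17.45
tool_pos: [0.509, 0.0174, 0.0383]
orientation: [-2.288, -2.151, 0.002]
force: [-0.3, -0.2, 0.3]
opening: 0.008
gripper_force: 0.0
jig xyz -0.1353 -0.0004 0.0383 yaw err -0.0010299295593340502 tip 0.0163
```

Careful with the scale: shifts go in shares of 50 mm and turns go in shares of 2 rad. That gives: 0.006 m is 0.12, 0.004 m is 0.08.

```bash
python3 inch.py '0.008,0.08,0,0.02,0;0.008,0.12,0,0,0;0.008,0.12,0,0,0;0.008,0.12,0,0,0;0.008,0.12,0,0,0;0.008,0.12,0,0,0;0.008,0.12,0,0,0';python3 j.py;python3 inch.py '0.008,0.12,0,0,0;0.008,0.12,0,0,0;0.008,0.12,0,0,0;0.008,0.12,0,0,0;0.008,0.12,0,0,0;0.008,0.08,0,0,0;0.008,0,0,0,0;0.008,0,0,0,0';python3 j.py
```

```text
t: 18.15
tool_pos: [0.5122, 0.0578, 0.0382]
orientation: [2.289, 2.152, 0.0]
force: [0.4, -0.9, -0.2]
opening: 0.0084
gripper_force: 0.3
jig xyz -0.0947 -0.0012 0.0382 yaw err -0.0008256244767517532 tip 0.0162
t: 18.95
tool_pos: [0.5142, 0.0913, 0.0381]
orientation: [-2.289, -2.152, 0.0]
force: [0.3, 0.1, 0.3]
opening: 0.0082
gripper_force: 0.0
jig xyz -0.0612 -0.0012 0.0381 yaw err -0.0007750253709259622 tip 0.0161
```

Scaled: 0.004 m is 0.08, 0.002 m is 0.04.

```bash
cat > g.py <<'E'
from h import *
jx=np.array([.061,.998,0]);jy=np.array([-.998,.061,0]);P0=np.array([.5168,.1525,.0])
c=cam('wrist')
h=cv2.cvtColor(c['image'],cv2.COLOR_RGB2HSV);m=cv2.inRange(h,(75,90,20),(100,255,220))
k,l,s,ce=cv2.connectedComponentsWithStats(m);i=1+s[1:,4].argmax();print(s[i])
P=plane(c,cv2.boxPoints(cv2.minAreaRect(np.argwhere(l==i)[:,::-1].astype(np.float32))),.021)
Q=np.c_[(P-P0)@jx,(P-P0)@jy];print(Q.round(4).tolist(),'centre',Q.mean(0).round(4),'edge',np.linalg.norm(np.diff(Q,axis=0),axis=1).round(4))
E
python3 g.py; python3 inch.py '0.008,0.04,0,-0.02,0;0.008,0.06,0,-0.02,0;0.008,0.08,0,0,0;0.008,0.08,0,0,0;0.008,0,0,0,0;0.008,0,0,0,0';python3 j.py;python3 g.py
```

```text
[ 306  135   65   96 5696]
[[-0.0461, 0.0085], [0.0012, 0.0061], [0.0001, -0.023], [-0.0475, -0.023]] centre [-0.0231 -0.0078] edge [0.0474 0.0292 0.0475]
t: 19.6
tool_pos: [0.515, 0.1044, 0.0401]
orientation: [2.289, 2.152, -0.0]
force: [-0.3, -0.4, -0.2]
opening: 0.0079
gripper_force: 0.0
jig xyz -0.0481 -0.0012 0.0401 yaw err -0.000604284654448832 tip 0.0181
[ 307  140   63   94 5402]
[[-0.0353, 0.0084], [0.0116, 0.006], [0.0104, -0.0231], [-0.0367, -0.0229]] centre [-0.0125 -0.0079] edge [0.0469 0.0291 0.0471]
```

Scaled: 0.004 m is 0.08, 0.003 m is 0.06.

```bash
python3 inch.py '0.008,0.08,0,0,0;0.008,0.08,0,0,0;0.008,0.08,0,0,0;0.008,0.06,0,0,0;0.008,0,0,0,0;0.008,0,0,0,0';python3 j.py;python3 g.py
```

```text
t: 20.25
tool_pos: [0.5158, 0.1183, 0.0401]
orientation: [2.288, 2.151, -0.003]
force: [-1.4, -4.9, 2.0]
opening: 0.0081
gripper_force: 3.1
jig xyz -0.0342 -0.0011 0.0401 yaw err -0.0006635285134049054 tip 0.0181
[ 307  143   63   90 5069]
[[-0.0211, 0.0082], [0.024, 0.0058], [0.0228, -0.0229], [-0.0225, -0.0226]] centre [ 0.0008 -0.0079] edge [0.0451 0.0287 0.0453]
```

Scaled: 0.001 m is 0.02.

```bash
python3 inch.py '0.008,0.02,0,0,0;0.008,0.02,0,0,0;0.008,0,0,0,0;0.008,0,0,0,0';python3 j.py;python3 g.py;python3 -c "
from h import *
c=cam('wrist','p.png');cv2.imwrite('pics/pc.png',cv2.resize(c['image'][100:290,220:480,::-1],(780,570),interpolation=cv2.INTER_CUBIC))"
```

```text
t: 20.7
tool_pos: [0.5159, 0.1187, 0.0401]
orientation: [2.287, 2.15, -0.006]
force: [-2.3, -14.3, 3.1]
opening: 0.0079
gripper_force: 7.0
jig xyz -0.0338 -0.0012 0.0401 yaw err -0.0009437492958412827 tip 0.0181
[ 307  144   63   90 5071]
[[-0.0209, 0.0083], [0.024, 0.0058], [0.0227, -0.0229], [-0.0224, -0.0226]] centre [ 0.0009 -0.0079] edge [0.045  0.0288 0.0451]
```

View pics/pc.png

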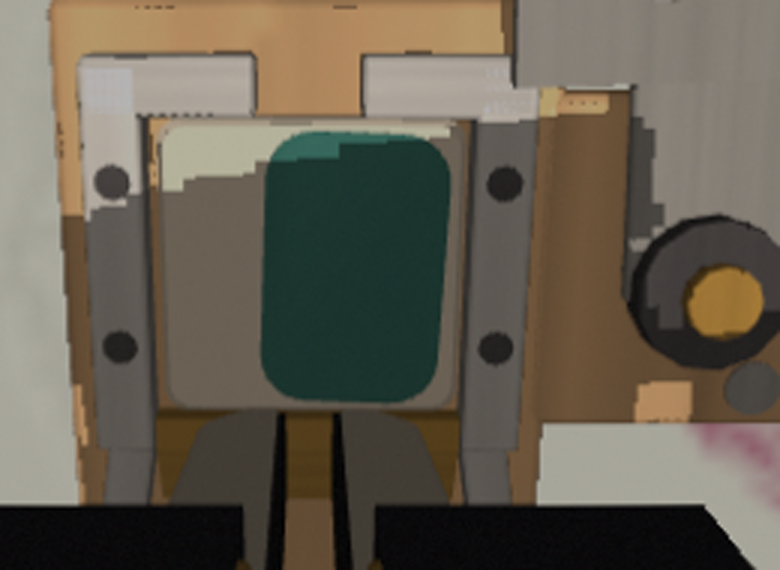

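The tile is square against the far stop, with its rear edge just past the brass lip at row ≈408. The 14 N push may be holding it by friction, so I'm backing off and re-measuring.

Scaled: -0.02 m is -0.4, -0.005 m is -0.1.

```bash
python3 inch.py '0.008,-0.1,0,0,0;0.008,-0.1,0,0,0;0.008,0,0,-0.4,0;0.008,0,0,0,0;0.008,0,0,0,0';python3 j.py;python3 g.py; python3 inch.py '0.008,0,0,-0.8,0;0.008,0,0,-0.8,0;0.008,-0.6,0,-0.8,0;0.008,-0.6,0,0,0;0.008,0,0,0,0;0.008,0,0,0,0';python3 - <<'E'
from h import *
c=cam('wrist','q.png');cv2.imwrite('pics/qc.png',cv2.resize(c['image'][60:240,220:460,::-1],(800,600),interpolation=cv2.INTER_CUBIC))
E
python3 j.py;python3 g.py
```

```text
t: 21.3
tool_pos: [0.5161, 0.1114, 0.0605]
orientation: [2.288, 2.151, 0.002]
force: [0.3, 0.6, -0.8]
opening: 0.008
gripper_force: 0.0
jig xyz -0.0411 -0.0018 0.0605 yaw err -0.0008964264178181816 tip 0.0385
[ 307  126   56   83 4191]
[[-0.021, 0.0085], [0.0239, 0.006], [0.0227, -0.0226], [-0.0224, -0.0221]] centre [ 0.0008 -0.0075] edge [0.045  0.0287 0.0451]
t: 21.95
tool_pos: [0.5113, 0.0512, 0.1791]
orientation: [-2.29, -2.149, 0.001]
force: [0.3, -0.1, 0.2]
opening: 0.0078
gripper_force: 0.0
jig xyz -0.101 -0.0005 0.1788 yaw err -0.0015716268980960069 tip 0.1568
[ 315   43   36   57 1877]
[[-0.0208, 0.0078], [0.0237, 0.0055], [0.0226, -0.0228], [-0.022, -0.0217]] centre [ 0.0009 -0.0078] edge [0.0446 0.0284 0.0447]
```

View pics/qc.png

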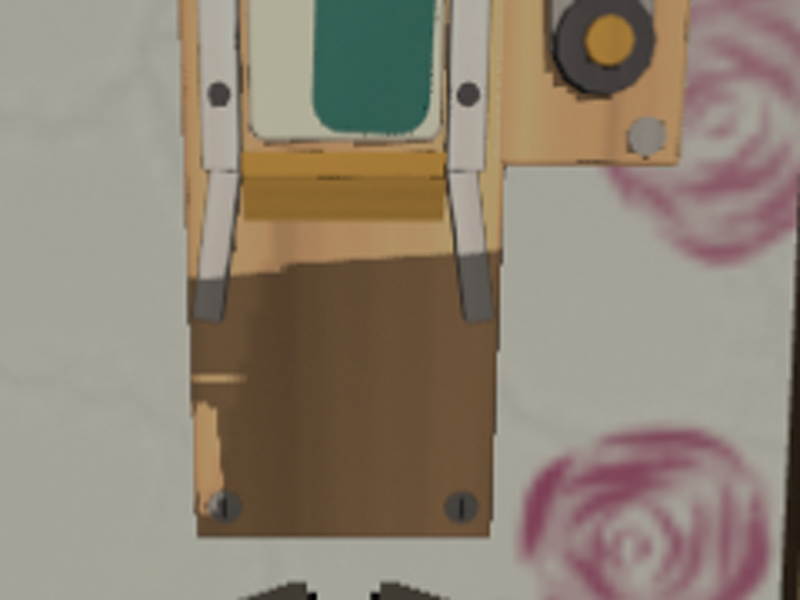

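The view shows a clear gap between the tile's rear edge (row ≈140) and the lip edge (row ≈152). That puts the rear at about -23.7 mm, past the lip, so the tile has dropped home. Now back to the knob.

Scaled: 0.04 m is 0.8, 0.03 m is 0.6, -0.034 rad is -0.017.

```bash
python3 inch.py '0.05,0.6,0,0,0;0.05,0.8,0,0,0;0.05,0.8,0,0,0;0.05,0.8,0,0,0;0.05,0.8,0,0,0;0.05,0.4,0.4,0,0;0.05,0,0.6,0,0;0.05,0,0.4,0,-0.017;0.05,0,0,0.6,0;0.05,0,0,0.6,0;0.05,0,0,0.4,0;0.05,0,0,0,0;0.05,0,0,0,0;0.05,0,0,0,0' 5
python3 - <<'E'
from h import *
p,R=tool();print(p,R.T@(np.array([.5842,.2585,.0535])-p),R[:2,1])
c=cam('wrist','k.png');q=proj(c,[[.5842,.2585,.0555]])[0];print(q)
g=cv2.cvtColor(c['image'],cv2.COLOR_RGB2GRAY);x,y=q.astype(int);r=35;m=(g[y-r:y+r,x-r:x+r]<28).astype(np.uint8)
k,l,s,ce=cv2.connectedComponentsWithStats(m)
for i in range(1,k):
    if s[i,4]>80:print(s[i],ce[i]+[x-r,y-r],plane(c,[ce[i]+[x-r,y-r]],.0555))
E
```

```text
t: 23.45
tool_pos: [0.5954, 0.2574, 0.1017]
orientation: [2.251, 2.19, 0.003]
force: [0.6, -0.2, 1.1]
opening: 0.05
gripper_force: 0.0
[0.5953816  0.25737473 0.10165152] [ 0.00078225 -0.01130168  0.04813027] [ 0.99962419 -0.02734413]
[304.96115258 234.29814167]
[ 21  12  29  36 825] [304.60606061 228.69212121] [[0.58413809 0.26206737 0.0555    ]]
[  0  39   7  31 189] [271.95238095 254.39153439] [[0.56358654 0.24599348 0.0555    ]]
```

Scaled: 0.03 m is 0.6, -0.0113 m is -0.226.

```bash
python3 inch.py '0.05,0.02,-0.226,0,0;0.05,0,0,0.6,0;0.05,0,0,0.36,0;0.05,0,0,0,0;0.012,0,0,0,0;0.012,0,0,0,0;0.012,0,0,0,0;0.012,0,0,0,0;0.012,0,0,0,0' 5
python3 inch.py '0.012,-0.002,-0.11,0,-0.025;0.012,-0.01,-0.22,0,-0.05;0.012,-0.01,-0.22,0,-0.05;0.012,-0.01,-0.22,0,-0.05;0.012,-0.01,-0.22,0,-0.05;0.012,-0.01,-0.22,0,-0.05;0.012,0,0,0,0'
cat > k.py <<'E'
from h import *
p,R=tool();v=p[:2]-[.5807,.1478];jx=np.array([.061,.998]);jy=np.array([-.998,.061]);print(np.linalg.norm(v),'theta',np.arctan2(v@jx,v@jy),'tooly',np.arctan2(R[1,1],R[0,1]))
E
python3 k.py
```

```text
t: 24.4
tool_pos: [0.5839, 0.2581, 0.053]
orientation: [2.252, 2.19, 0.002]
force: [-0.3, -0.2, 2.1]
opening: 0.0178
gripper_force: 5.0
t: 25.1
tool_pos: [0.5253, 0.243, 0.0528]
orientation: [1.57, 2.72, 0.0]
force: [1.0, -2.3, 0.1]
opening: 0.0178
gripper_force: 5.0
0.1101742490585922 theta 0.9824422361255049 tooly 0.5235516929415283
```

Scaled: -0.0066 m is -0.132, -0.0002 m is -0.004, -0.06 rad is -0.03.

```bash
python3 inch.py '0.012,-0.004,-0.132,0,-0.03;0.012,-0.004,-0.132,0,-0.03;0.012,-0.004,-0.132,0,-0.03;0.012,-0.004,-0.132,0,-0.03;0.012,-0.004,-0.132,0,-0.03;0.012,-0.004,-0.132,0,-0.03;0.012,0,0,0,0';python3 k.py
python3 inch.py '0.012,-0.004,-0.132,0,-0.03;0.012,-0.004,-0.132,0,-0.03;0.012,-0.004,-0.132,0,-0.03;0.012,-0.004,-0.132,0,-0.03;0.012,-0.004,-0.132,0,-0.03;0.012,-0.004,-0.132,0,-0.03;0.012,0,0,0,0;0.012,0,0,0,0';python3 k.py
```

```text
t: 25.8
tool_pos: [0.4958, 0.218, 0.0528]
orientation: [1.064, 2.955, 0.001]
force: [0.5, -0.7, 2.1]
opening: 0.0176
gripper_force: 5.0
0.11015775551216533 theta 0.6301981658722414 tooly 0.879851752797865
t: 26.6
tool_pos: [0.4766, 0.184, 0.0526]
orientation: [0.52, 3.098, 0.001]
force: [-2.6, 0.4, 6.5]
opening: 0.0179
gripper_force: 5.0
0.11025063708691285 theta 0.2736064338880271 tooly 1.2382813207229353
```

Scaled: -0.0066 m is -0.132, -0.003 m is -0.06, -0.06 rad is -0.03.

```bash
python3 inch.py '0.012,-0.004,-0.132,0,-0.03;0.012,-0.004,-0.132,0,-0.03;0.012,-0.004,-0.132,0,-0.03;0.012,-0.004,-0.132,0,-0.03;0.012,0,-0.06,0,-0.015;0.012,0,0,0,0;0.012,0,0,0,0';python3 k.py
```

```text
t: 27.3
tool_pos: [0.4706, 0.1552, 0.0525]
orientation: [-0.097, -3.14, -0.0]
force: [-2.5, -0.3, 6.2]
opening: 0.0178
gripper_force: 5.0
0.11038034255763839 theta 0.005980223616970036 tooly 1.5088576840936425
```

Not yet felt the stop; nudging gently onto it.

Scaled: -0.001 m is -0.02.

```bash
python3 inch.py '0.012,0,-0.02,0,0;0.012,0,-0.02,0,0;0.012,0,-0.02,0,0;0.012,0,0,0,0;0.012,0,0,0,0';python3 k.py
```

```text
t: 27.8
tool_pos: [0.4705, 0.1537, 0.0525]
orientation: [0.097, 3.14, 0.004]
force: [-0.9, 7.2, 3.2]
opening: 0.0175
gripper_force: 5.0
0.1104057642053527 theta -0.007642311298426161 tooly 1.5090578737370572
```

The stop is felt (7 N, θ≈0). Releasing and lifting away.

Scaled: -0.04 m is -0.8, -0.03 m is -0.6.

```bash
python3 inch.py '0.04,0,0,0,0;0.04,0,0,0,0;0.04,0,0,0,0;0.04,0,0,-0.6,0;0.04,0.2,0,-0.8,0;0.04,0.4,0,-0.8,0;0.04,0.4,0,-0.8,0;0.04,0,0,-0.4,0;0.04,0,0,0,0;0.04,0,0,0,0'
python3 - <<'E'
from h import *
c=cam('wrist','z.png');q=proj(c,[[.5168,.1525,.02]])[0].astype(int);print(q)
x,y=q-[100,75];y=max(y,0);cv2.imwrite('pics/zc.png',cv2.resize(c['image'][y:y+150,x:x+200,::-1],(800,600),interpolation=cv2.INTER_CUBIC))
E
```

```text
t: 28.8
tool_pos: [0.4204, 0.1547, 0.2218]
orientation: [0.093, 3.14, 0.0]
force: [0.0, 0.5, -0.8]
opening: 0.04
gripper_force: 0.0
[324 263]
```

View pics/zc.png

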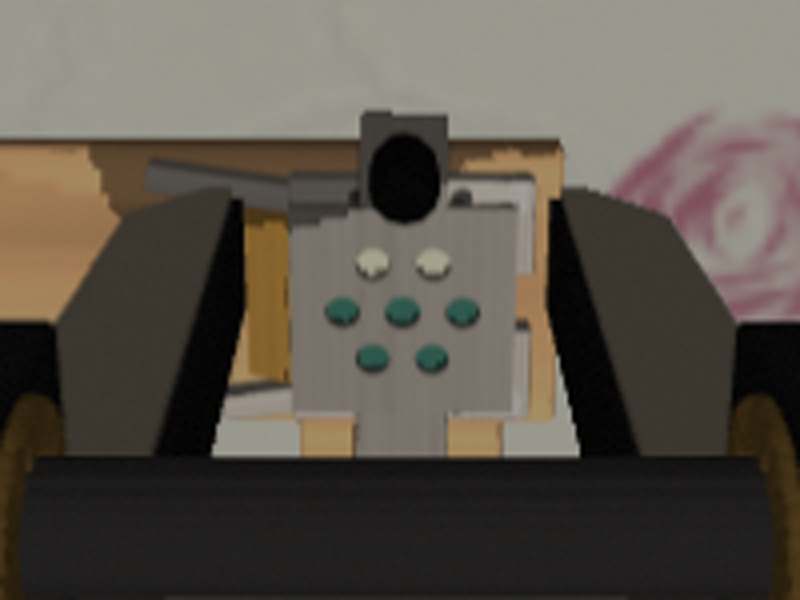

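The plate is square over the pocket with the tile visible through its holes. The knob is at (404,178) and the gripper is clear.

```bash
python3 -c "
from plant import robot, probe_bus, ticket, read_camera
print(ticket.close_job())"
```

```text
the job is handed in; nothing more can be done
None
```

I handed the job in at about 29 s: the teal tile was pushed over the lip into the pocket and the stencil plate is shut over it against its stop. The hand-in returned no verdict, so I'm going on the camera and force checks, and I didn't re-measure the other tiles, pots or jar.

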